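# Load a small leaf press in its sloped cradle

## Robot

A 6-joint arm with a two-finger parallel gripper is mounted at the origin on the work surface. World frame = base frame: x ahead of the robot, y to its left, z up, the work surface at z = 0. Lengths are in mm, angles in degrees, forces in N, time in s.
With the tool pointing down it reaches from about 350 to 850 mm from the base axis. Payload 8.1 kg.
Tool frame: the origin (TCP) lies midway between the tips of the shut fingers; the grasp point (between the pads) lies 19 mm behind it; z points along the fingers, y is the direction in which the jaws open and shut (so a half turn about z gives the same grasp; the last joint's range is limited). The gripper opens to 85 mm and grips with 20 to 120 N. Pads are 22 mm wide; open, the fingers measure 114 mm over their backs; the gripper's body (76 mm by 85 mm) begins 54 mm behind the grasp point. The pads swing forward as they close: fully open they stand 13 mm farther back than shut.
Start: joints at [-4.893, 7.471, 85.268, -0, 87.261, -4.893], TCP at [600.004, 0.022, 231.292] pointing down, gripper open.
Joint ranges: [-169.43, 169.43], [-51.17, 129.36], [1.28, 143.12], [-76.62, 256.62], [0, 156.53], [-152.29, 152.29]. Speed limits (degrees/s): [136.94, 136.94, 159.86, 180, 180, 180].

## Interface

Orientations are given as [roll, pitch, yaw] about the fixed x, y, z axes, in that order (R = Rz(yaw) Ry(pitch) Rx(roll)).
In Python, from bench import telemetry, snapshot, camera_params, job gives the robot as it stands. The module is installed in compiled form; this text tells all that it offers.
- The arm moves only by the shell command python3 -m jog 'ROWS' [FORCE]. ROWS is JSON, a list that holds one entry, the list of rows, each a list of 7 numbers: the shift along the tool's x, y, z in units of 50 mm (1.0 is 50 mm), then the turn, a rotation vector about the tool's x, y, z in units of 2 pi rad (1.0 is 2 pi rad), then the opening, from 0 (shut) to 1 (fully open). In form: [[[dx, dy, dz, rx, ry, rz, claw], ...]]. A call has 1 to 12 rows; each row shifts and turns the commanded pose from where the row before left it, along the tool's axes as they then stand; what a row does not reach is not made up. A row lasts 1/8 s, in which the tool goes at most 62.5 mm and 10.7 degrees, less where a joint would pass 70% of its speed; a pose out of reach is approached as far as the arm can. A call with a number of a shift or a turn outside -1 to 1 is refused whole. A call with a gripper value outside its range is refused whole. The fingers move at their own pace and stop on an object; FORCE is the grip in N (left out, the last holds). Time passes only in rows, so rows that do not move let the fingers close. It gives the time, the measured TCP pose, the force and the opening at its end, in the units of the state.
- telemetry.sense(): the state, without advancing time (a new reading comes with each control period).
- snapshot(name): name is "scene" or "side" or "wrist"; returns (picture, depth): 480x640x3 uint8, red, green, blue; 480x640 float32, mm along the optical axis (not along the pixel's ray), 0 where there is no reading.
- camera_params(name): a dict with "K" (3x3 intrinsics, pixels), "extrinsics" (4x4, takes a point from camera to world coordinates). Camera axes: x right, y down, z forward; pixel columns grow to the right and rows downward; lengths in mm; the calibration is good to about 2 mm. A picture is of the moment at which its call begins: read the wrist's pose just before it. camera_params takes no time and is no camera call; for the wrist camera it gives the pose at the moment of the call.
- job.hand_in(): hands the job in, once; it reports no verdict.
The state is a dict: "time": time; "joint_pos": joint angles; "qd": joint speeds; "joint_efforts": joint torques, N m; "tool_pos": TCP position; "tcp_rot": TCP orientation; "ft_force": force on the tool from outside, world axes, zero at the start; "wrist_torque": the same for the moment, N m; "finger_gap": finger opening in mm.
Only numpy, scipy, OpenCV 4.12 (cv2) and the standard library are available. Lean on these libraries where they do the work, as an engineer would, in place of code of your own. Each camera call takes 0.05 s, during which the arm holds its last target. There are 200 camera calls.

## Task

Stack the leaf press in the pocket of the sloped cradle: first the thick block with its cork face up, then the open frame, then the board with its round disc up. Lower each one into place rather than dropping it, so that it lies flat on the one below and square between the four corner brackets. Leave the paint bottle, the jar and the brush pot where they stand.

Things in the scene. Friction and masses are not known exactly. Their poses are not given: they have to be found in the camera images.
- cradle: Fixed plywood stand, 170 x 120 mm foot, origin centre of its underside on the table. Carries a deck, 150 mm long and 120 wide, sloped 25 degrees: its low edge on the -x side (towards the robot), rising to +x. Four aluminium corner brackets on the deck form an open-topped pocket.
- pocket (a point): Centre of the pocket floor, 68 mm above the cradle origin. z: square to the floor, leaning 25 deg from vertical to the low side; x: up the slope; y: level across. Inside the brackets 116 (x) x 64 (y) mm, 3 mm play each side of a part; outside 128 x 76. Brackets straight to 54 mm, then flared 3 mm out to 62 mm. The middle 76 mm of each long side is open for fingers.
- block: Loose base block, 110 (x) x 58 (y) x 30 (z) mm, brown wood with a 4 mm cork face on top. Origin: centre of its underside; z up out of the cork. Lies flat on the table, cork up. 0.15 kg.
- block_mid (a point): Middle of the block, 15 mm above its origin.
- frame: Loose open rectangular plywood frame (spacer), 110 (x) x 58 (y) x 16 (z) mm, long bars 12 mm and end bars 14 mm wide round an empty window of 82 x 34 mm. Origin: centre of its underside. Either face may be up. Lies flat on the table. 0.06 kg.
- frame_mid (a point): Middle of the frame, 8 mm above its origin.
- board: Loose top board of pale wood, 110 (x) x 58 (y) x 16 (z) mm, with a round wooden disc, 42 mm across and 10 mm high, fixed in the middle of its upper face. Origin: centre of its underside; z out of the disc. Lies flat on the table, disc up. 0.10 kg.
- board_mid (a point): Middle of the board without its disc, 8 mm above its origin.
- paint: Bystander: standing blue paint bottle, 64 mm across, 160 mm tall; origin centre of its underside.
- jar: Bystander: standing glass jar with a steel cap, 76 mm across, 90 mm tall; origin centre of its underside.
- pot: Bystander: white ceramic pot, 72 mm across and 90 mm tall, with brushes reaching 175 mm; origin centre of its underside.
Things that resemble listed ones, but are neither listed nor needed, are in the scene too. There is more than one size of the frame; the job needs the smallest.

How it is judged:
By the outcome, as a careful person would: the job done as asked, in the order asked, and still so for the second after the job is handed in, with the robot touching nothing.
It also fails if it takes over 72 s, if anything falls off the work surface, if the arm or the gripper's body presses on something with over 40 N, if the wrist force passes 120 N, or if a joint passes its speed limit or range.

## Working session

There is one attempt and no reset: what is moved stays moved. The work goes in short steps, Python scripts to look and compute and a shell command to move; the robot and the scene stay as the last step left them, time stands still between calls to the robot, and variables do not carry over. Pictures are saved under pics/ and viewed, about 8 in all and at most 12, crops included, and the job is handed in when it is done.

```bash
mkdir -p pics; python3 - <<'E'
from bench import telemetry,snapshot,camera_params
import cv2,numpy as np
for n in("scene","side"):
    p,d=snapshot(n); np.savez(f"pics/{n}0.npz",p=p,d=d); cv2.imwrite(f"pics/{n}0.png",p[:,:,::-1])
    c=camera_params(n); print(n,np.round(c["K"],1).tolist(),np.round(c["extrinsics"],3).tolist(),(d>0).mean())
print(telemetry.sense())
E
```

```text
scene [[541.9, 0.0, 317.1], [0.0, 541.9, 248.2], [0.0, 0.0, 1.0]] [[-0.843, 0.273, -0.463, 1174.701], [0.537, 0.442, -0.718, 878.323], [0.009, -0.855, -0.519, 693.303], [0.0, 0.0, 0.0, 1.0]] 0.9623990885416667
side [[443.0, 0.0, 319.0], [0.0, 443.0, 243.5], [0.0, 0.0, 1.0]] [[0.988, -0.107, 0.115, 470.804], [-0.156, -0.6, 0.785, -941.826], [-0.015, -0.793, -0.609, 815.591], [0.0, 0.0, 0.0, 1.0]] 0.9959147135416667
{'time': 0.1, 'joint_pos': array([-4.89326246e+00,  7.51079320e+00,  8.53234161e+01, -7.28344842e-04,
        8.72626111e+01, -4.89206163e+00]), 'qd': array([-0.06768772, -0.03425434, -0.10765088, -0.08050767,  0.031622  ,
        0.04751572]), 'joint_efforts': array([ 1.52257860e-03, -5.70947063e+01, -5.01941299e+01, -1.80579236e-04,
        8.16394575e-03,  5.26326357e-05]), 'tool_pos': array([5.99496865e+02, 5.86429051e-02, 2.30345608e+02]), 'tcp_rot': array([-1.79903470e+02, -7.53193012e-03,  8.99988282e+01]), 'ft_force': array([0.60620178, 0.72983823, 0.13626215]), 'wrist_torque': array([-0.03753907,  0.00956628, -0.04428179]), 'finger_gap': 85.26348008619397}
```

View pics/scene0.png

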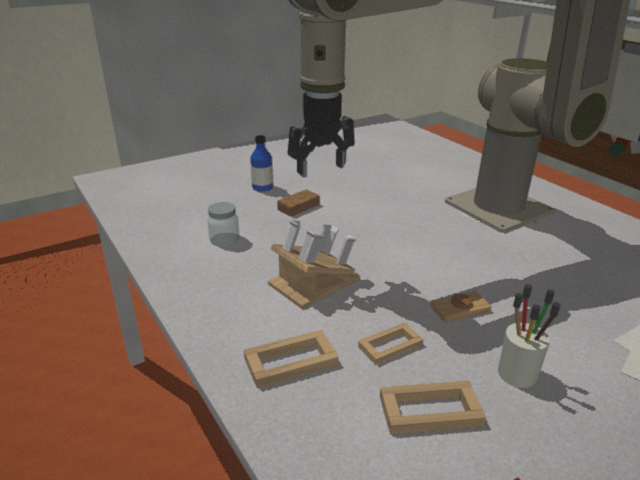

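View pics/side0.png

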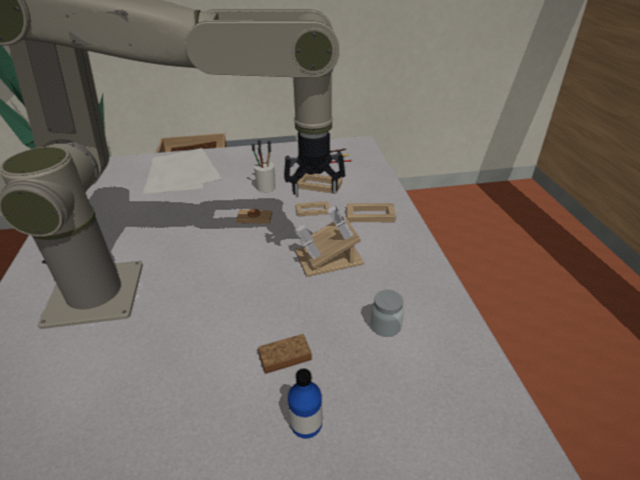

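Both views show the block at scene (299,203), the cradle at (315,270), the small frame at (391,343) and the board at (461,305). The larger frames are decoys. I'll fuse the depth from both views and fit rectangles by height.

```bash
cat > h.py <<'E'
import numpy as np,cv2
from bench import camera_params
def cloud(d,c):
    K=np.array(c["K"]);T=np.array(c["extrinsics"]);v,u=np.indices(d.shape)
    P=np.stack([(u-K[0,2])/K[0,0]*d,(v-K[1,2])/K[1,1]*d,d],-1)
    W=P@T[:3,:3].T+T[:3,3];W[d<=0]=np.nan;return W
def pix(n,p):
    c=camera_params(n);T=np.linalg.inv(c["extrinsics"]);q=np.array(c["K"])@(T[:3,:3]@np.array(p,float)+T[:3,3]);return q[:2]/q[2]
def rect(pts):
    (c,s,a)=cv2.minAreaRect(pts[:,:2].astype(np.float32))
    if s[0]<s[1]: s=s[::-1];a+=90
    return np.round([*c,*s,(a+90)%180-90],1)
E
python3 - <<'E'
from h import *
for n in("scene","side"):
    z=np.load(f"pics/{n}0.npz");W=cloud(z["d"],camera_params(n));hsv=cv2.cvtColor(z["p"],cv2.COLOR_RGB2HSV)
    X,Y,Z=W[...,0],W[...,1],W[...,2]
    t=(abs(Z)<4)&(X>300)&(X<900); print(n,"table z",np.median(Z[t]))
    m=((Z>7)&(Z<240)&(X>250)&(X<1000)&(abs(Y)<700)).astype(np.uint8)
    k,l,s,c=cv2.connectedComponentsWithStats(m)
    for i in range(1,k):
        if s[i,4]<60: continue
        p=W[l==i];zt=np.percentile(p[:,2],[50,95]);top=p[(p[:,2]>zt[1]-5)&(p[:,2]<zt[1]+4)]
        print(np.round(c[i]),s[i,4],"z50/95",np.round(zt,1),"top",rect(top),"hsv",np.median(hsv[l==i],0))
E
```

```text
scene table z 0.5636475841130277
[261. 166.] 970 z50/95 [ 78.7 154.5] top [ 513.1 -458.9   31.5   20.5  -43.7] hsv [111.  77. 107.]
[298. 202.] 676 z50/95 [29.  33.1] top [ 482.4 -292.6  112.4   64.7   10. ] hsv [ 14.  110.  105.5]
[223. 223.] 1188 z50/95 [60.6 91.4] top [ 733.8 -240.    69.4   68.4   45.1] hsv [ 85.  12. 127.]
[312. 265.] 4587 z50/95 [ 59.8 135.4] top [665.4  44.   79.1  36.5 -80.4] hsv [ 17.  85. 107.]
[527. 341.] 3400 z50/95 [ 89.7 170.5] top [488.6 475.2  68.4  68.3 -54.7] hsv [ 30.  19. 110.]
[461. 305.] 1108 z50/95 [16.7 27.3] top [436.9 283.8  40.8  39.7  65. ] hsv [16.  99.  93.5]
[390. 342.] 1062 z50/95 [15.6 18.4] top [630.5 295.1 114.1  61.3  -2.2] hsv [ 17.  93. 157.]
[290. 357.] 2467 z50/95 [21.7 24.5] top [813.1 233.6 155.1  84.6 -10.8] hsv [ 17.  93. 150.]
[432. 406.] 3202 z50/95 [21.8 24.5] top [676.5 455.1 155.4  84.2 -25.9] hsv [ 17.  93. 148.]
side table z -0.15253593884062866
[264. 169.] 740 z50/95 [ 84.4 167. ] top [490.6 468.6  66.8  66.1 -43.1] hsv [ 26.  17. 124.]
[316. 182.] 368 z50/95 [19.4 24.6] top [671.  454.1 126.6  85.9 -24.6] hsv [ 17.  89. 117.]
[336. 236.] 3798 z50/95 [ 41.1 123.9] top [671.1  38.5  76.1  28.4 -78.8] hsv [ 17.  86. 133.]
[254. 215.] 412 z50/95 [16.  26.7] top [444.4 276.8  54.8  42.8 -18.7] hsv [ 15. 108.  85.]
[387. 313.] 1280 z50/95 [67.7 91.4] top [ 732.9 -243.9   64.4   64.3  -15.9] hsv [ 86.   9. 116.]
[285. 352.] 1334 z50/95 [29.1 31.8] top [ 483.1 -296.7  108.3   60.8   11.1] hsv [ 15. 120. 111.]
[305. 405.] 1878 z50/95 [ 99.9 159.6] top [ 508.1 -465.8   27.8   27.7  -29. ] hsv [109.  153.5 117. ]
```

```bash
python3 - <<'E'
from h import *
from bench import snapshot,telemetry
from scipy.spatial.transform import Rotation as R
s=telemetry.sense();c=camera_params("wrist");p,d=snapshot("wrist");np.savez("pics/w0.npz",p=p,d=d,K=c["K"],T=c["extrinsics"])
cv2.imwrite("pics/w0.png",p[:,:,::-1])
T=np.array(c["extrinsics"]);Rt=R.from_euler("xyz",s["tcp_rot"],degrees=True).as_matrix()
print("K",c["K"],"cam in tool R\n",np.round(Rt.T@T[:3,:3],3),"t",np.round(Rt.T@(T[:3,3]-s["tool_pos"]),1))
E
```

```text
K [[400.74702839   0.         317.48515396]
 [  0.         400.74702839 234.4317001 ]
 [  0.           0.           1.        ]] cam in tool R
 [[-0.    -0.96  -0.279]
 [ 1.    -0.    -0.001]
 [ 0.001 -0.279  0.96 ]] t [  71.5    0.5 -141.9]
```

View pics/w0.png

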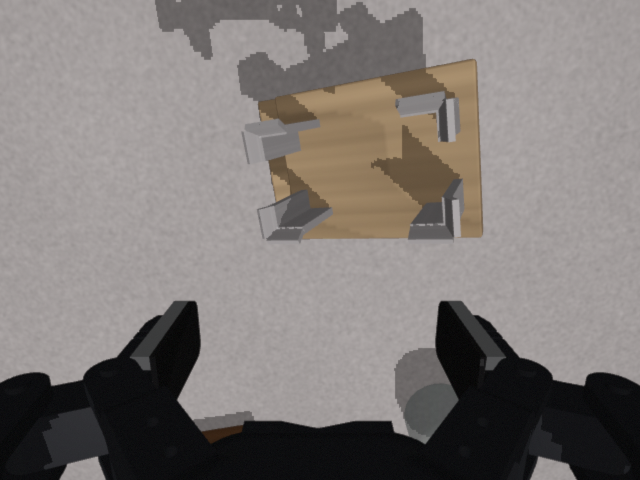

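The wrist view shows the whole cradle, px (245..482, 60..240), high side to the right (+x). I'll fit the deck plane, then the brackets in the plane's axes.

```bash
cat > pocket.py <<'E'
from h import *
def fit(W,rgb,c0=(665,45)):
    hsv=cv2.cvtColor(rgb,cv2.COLOR_RGB2HSV)
    near=(np.hypot(W[...,0]-c0[0],W[...,1]-c0[1])<130)
    wood=near&(hsv[...,1]>70)&(W[...,2]>38)&(W[...,2]<112)
    P=W[wood];ok=np.ones(len(P),bool)
    for _ in range(8):
        m=P[ok].mean(0);n=np.linalg.svd(P[ok]-m,full_matrices=False)[2][2];n*=np.sign(n[2]);ok=abs((P-m)@n)<2.5
    y=np.cross(n,[-n[0],-n[1],0]);y/=np.linalg.norm(y);
    y=np.cross(n,[1,0,0]) if 0 else np.array([n[1],-n[0],0])/np.hypot(*n[:2])
    if y[1]<0:y=-y
    x=np.cross(y,n);Rm=np.stack([x,y,n],1)
    D=(P[ok]-m)@Rm; Q=(W[near]-m)@Rm
    b=Q[(Q[:,2]>8)&(Q[:,2]<50)&(abs(Q[:,0])<110)&(abs(Q[:,1])<80)]
    return m,Rm,D,b
E
python3 - <<'E'
from pocket import *
for n in("w","scene","side"):
    z=np.load(f"pics/{n}0.npz");c=dict(K=z["K"],extrinsics=z["T"]) if n=="w" else camera_params(n)
    W=cloud(z["d"],c);m,Rm,D,b=fit(W,z["p"])
    tilt=np.degrees(np.arccos(Rm[2,2]));yaw=np.degrees(np.arctan2(Rm[1,0],Rm[0,0]))
    r=rect(b);print(n,"tilt",tilt.round(2),"yaw",yaw.round(2),"npl",len(D),"deck rect",rect(D),"brk",r, "pct",np.percentile(b[:,0],[1,99]).round(1),np.percentile(b[:,1],[1,99]).round(1))
    rc=r[:2]; print("  pocket",np.round(m+Rm@[*rc,0],1)); dr=rect(D);print("  deckcentre",np.round(m+Rm@[*dr[:2],0],1))
    if n=="w":
        g=(W[...,2]>2)&(W[...,2]<14)&(np.hypot(W[...,0]-665,W[...,1]-45)<140);print("foot",rect(W[g]))
E
```

```text
w tilt 24.92 yaw 8.69 npl 24862 deck rect [ -7.3  -5.7 147.6 119.1   0. ] brk [-8.700e+00 -6.100e+00  1.285e+02  7.620e+01 -1.000e-01] pct [-70.3  55.4] [-43.2  31.5]
  pocket [640.3  38.6  67.2]
  deckcentre [641.5  39.2  67.8]
foot [649.4  97.6 243.4 106.7  24.7]
scene tilt 19.85 yaw 4.67 npl 338 deck rect [  4.6 -20.7 147.5 121.4   3.6] brk [  4.5 -20.6 147.5 118.8   2.3] pct [-66.7  76.6] [-66.5  39.1]
  pocket [645.   42.8  66.4]
  deckcentre [645.1  42.7  66.5]
side tilt 24.68 yaw 9.13 npl 800 deck rect [ -0.4  10.4 147.5 120.8  -0.6] brk [ -2.    9.2 127.7  80.5  -0.4] pct [-65.5  61.4] [-28.9  48.3]
  pocket [641.9  34.4  67.7]
  deckcentre [643.1  35.8  68.3]
```

Pocket: wrist fit 128.5 × 76.2 outside, tilt 24.9°, so centre (640.3, 38.6, 67.5), yaw 8.7°. The side view agrees to about 4 mm. Next, a planner that gives n identical rows, then the hover over the block.

```bash
cat >> h.py <<'E'
from scipy.spatial.transform import Rotation as R
from bench import telemetry,snapshot
def pose():
    s=telemetry.sense();return np.array(s["tool_pos"]),R.from_euler("xyz",s["tcp_rot"],degrees=True)
def plan(p1,R1,n,start=None):
    p0,R0=start or pose();rv=(R0.inv()*R1).as_rotvec()/n
    S=sum(R.from_rotvec(rv*k).as_matrix() for k in range(n))
    d=np.linalg.solve(S,R0.inv().apply(np.array(p1)-p0))
    print(n,"x",np.round([*(d/50),*(rv/2/np.pi)],4).tolist(),"mm/row",np.linalg.norm(d).round(1),"deg",np.degrees(np.linalg.norm(rv)).round(1))
    return np.array(p1),R1
def down(yaw): return R.from_euler("xyz",[180,0,yaw],degrees=True)
def pocketR(tilt=25,yaw=8.7,flip=0): # tool axes: z into floor, x up-slope (flip: down-slope)
    M=R.from_euler("z",yaw,degrees=True)*R.from_euler("y",-tilt,degrees=True)
    return M*R.from_euler("xyz",[180,0,180 if flip else 0],degrees=True),M
def wr(name):
    c=camera_params("wrist");p,d=snapshot("wrist");cv2.imwrite(f"pics/{name}.png",p[:,:,::-1]);np.savez(f"pics/{name}.npz",p=p,d=d,K=c["K"],T=c["extrinsics"])
    return p,cloud(d,c)
E
python3 -c "
from h import *
plan([483,-294.5,130],down(10.5),10)"
```

```text
10 x [-0.6659, 0.1685, 0.2009, -0.0, 0.0, 0.0221] mm/row 35.8 deg 8.0
```

```bash
python3 -m jog '[[[-0.666,0.168,0.2,0,0,0.022,1],[-0.666,0.168,0.2,0,0,0.022,1],[-0.666,0.168,0.2,0,0,0.022,1],[-0.666,0.168,0.2,0,0,0.022,1],[-0.666,0.168,0.2,0,0,0.022,1],[-0.666,0.168,0.2,0,0,0.022,1],[-0.666,0.168,0.2,0,0,0.022,1],[-0.666,0.168,0.2,0,0,0.022,1],[-0.666,0.168,0.2,0,0,0.022,1],[-0.666,0.168,0.2,0,0,0.022,1],[0,0,0,0,0,0,1]]]' 40
python3 - <<'E'
from h import *
p,W=wr("w1");print(pose()[0].round(1),telemetry.sense()["tcp_rot"])
hsv=cv2.cvtColor(p,cv2.COLOR_RGB2HSV);c=np.array([483,-294.5])
m=(np.hypot(W[...,0]-c[0],W[...,1]-c[1])<90)&(W[...,2]>24)&(W[...,2]<36)&(hsv[...,1]>60)
q=W[m];print(len(q),rect(q),np.median(q[:,2]))
E
```

```text
time: 1.52
tool_pos: [481.5, -295.6, 129.8]
tcp_rot: [-179.9, 0.1, 10.6]
ft_force: [0.4, -0.0, 0.2]
finger_gap: 85.4
[ 483.  -295.2  130.6] [-1.79936139e+02  4.39044222e-02  1.07554698e+01]
14845 [ 482.5 -293.8  108.7   57.7   10.7] 29.33907497105693
```

View pics/w1.png

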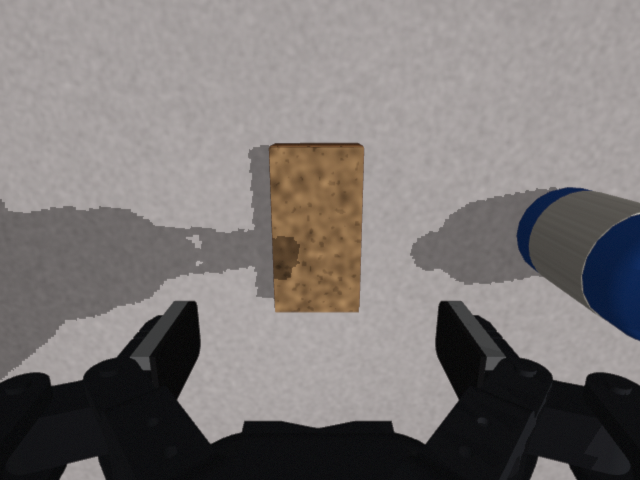

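Block centre (482.5, -293.8), yaw 10.7°, size 108.7 × 57.7, image (317,228), cork up. I'm descending to TCP z≈0 and gripping.

```bash
python3 -m jog '[[[0,-0.02,0.65,0,0,0,1],[0,0,0.65,0,0,0,1],[0,0,0.65,0,0,0,1],[0,0,0.45,0,0,0,1],[0,0,0.2,0,0,0,1],[0,0,0,0,0,0,0.5],[0,0,0,0,0,0,0.5],[0,0,0,0,0,0,0.5],[0,0,0,0,0,0,0.5]]]' 40
```

```text
time: 2.7
tool_pos: [484.7, -294.5, 2.6]
tcp_rot: [179.9, -0.1, 10.8]
ft_force: [1.6, 0.4, 4.6]
finger_gap: 57.3
```

```bash
python3 -m jog '[[[0,0,-0.4,0,0,0,0.5],[0,0,-0.9,0,0,0,0.5],[0,0,-0.9,0,0,0,0.5],[0,0,-0.8,0,0,0,0.5]]]' 40
python3 - <<'E'
from h import *
RT,M=pocketR();P=np.array([640.3,38.6,67.5]);print(M.apply([0,0,80])+P)
plan(P+M.apply([0,0,80]),RT,11)
E
```

```text
time: 3.2
tool_pos: [483.7, -294.1, 154.2]
tcp_rot: [179.9, -0.0, 10.8]
ft_force: [0.6, -0.4, -2.1]
finger_gap: 57.4
[606.87955455  33.48595321 140.00462296]
11 x [0.3137, -0.5486, 0.0887, -0.0001, 0.0063, 0.0005] mm/row 31.9 deg 2.3
```

```bash
python3 - <<'E'
from h import *
RT,M=pocketR();P=np.array([640.3,38.6,67.5])
plan(P+M.apply([0,0,95]),RT,11)
E
```

```text
11 x [0.3073, -0.5488, 0.062, -0.0001, 0.0063, 0.0005] mm/row 31.6 deg 2.3
```

```bash
python3 -m jog '[[[0.307,-0.549,0.062,0,0.0063,0.0005,0.5],[0.307,-0.549,0.062,0,0.0063,0.0005,0.5],[0.307,-0.549,0.062,0,0.0063,0.0005,0.5],[0.307,-0.549,0.062,0,0.0063,0.0005,0.5],[0.307,-0.549,0.062,0,0.0063,0.0005,0.5],[0.307,-0.549,0.062,0,0.0063,0.0005,0.5],[0.307,-0.549,0.062,0,0.0063,0.0005,0.5],[0.307,-0.549,0.062,0,0.0063,0.0005,0.5],[0.307,-0.549,0.062,0,0.0063,0.0005,0.5],[0.307,-0.549,0.062,0,0.0063,0.0005,0.5],[0.307,-0.549,0.062,0,0.0063,0.0005,0.5],[0,0,0,0,0,0,0.5]]]' 40
cat > chk.py <<'E'
import sys
from pocket import *
# part top rect in pocket axes, via current tool-free depth; brackets too
def check(name,hz):
    p,W=wr(name);_,M=pocketR();P=np.array([640.3,38.6,67.5])
    Q=(W-P)@M.as_matrix();hsv=cv2.cvtColor(p,cv2.COLOR_RGB2HSV)
    near=(abs(Q[...,0])<75)&(abs(Q[...,1])<50)
    t=near&(hsv[...,1]>60)&(abs(Q[...,2]-hz)<6);q=Q[t]
    print("part",len(q),rect(q) if len(q)>50 else "", "z med",np.median(q[:,2]).round(1) if len(q) else "")
    b=near&(hsv[...,1]<45)&(hsv[...,2]>50)&(Q[...,2]>8)&(Q[...,2]<50);q=Q[b]
    if len(q)>50: print("brk",len(q),np.percentile(q[:,0],[1,99]).round(1),np.percentile(q[:,1],[1,99]).round(1))
    x,Rt=pose();rel=M.inv()*Rt;print("tcp in pocket",((x-P)@M.as_matrix()).round(1),rel.as_euler("xyz",degrees=True).round(1))
    return p,W,Q
E
python3 -c "
from chk import *
check('w2',122)"
```

```text
time: 4.7
tool_pos: [599.7, 34.6, 152.4]
tcp_rot: [-179.5, -25.0, 8.8]
ft_force: [-0.2, 0.1, -1.5]
finger_gap: 57.6
part 41851 [ 7.8  2.5 87.2 58.8 -0.4] z med 120.7
brk 885 [41.3 64. ] [-32.2  32.2]
tcp in pocket [-1.3  1.2 94.1] [-1.795e+02  1.000e-01  1.000e-01]
```

View pics/w2.png

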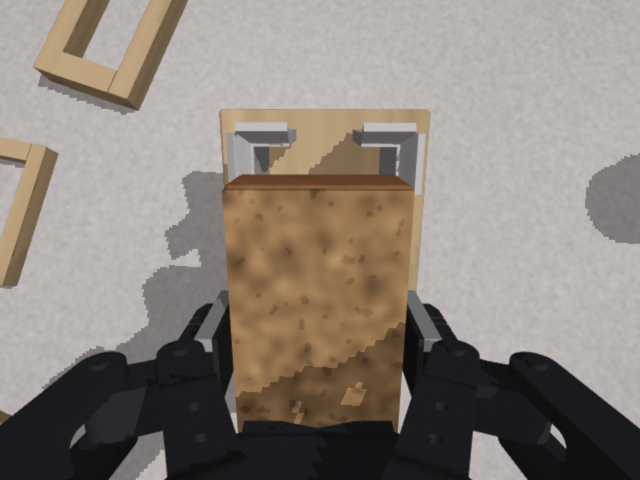

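The block sits square in the hand, far end at px (318,185), with brackets centred about 325. In pocket axes it is 3.6 mm low in x and 2.5 mm over in y. I'll correct that, descend to just above the brackets and recheck.

```bash
python3 -m jog '[[[0.036,0.025,0.12,-0.001,0,0,0.5],[0.036,0.025,0.2,0,0,0,0.5],[0,0,0.18,0,0,0,0.5],[0,0,0,0,0,0,0.5]]]' 40
python3 - <<'E'
from chk import *
p,W,Q=check('w3',96)
hsv=cv2.cvtColor(p,cv2.COLOR_RGB2HSV)
for nm,lo,hi in(("deck",-2,2),("brk",10,50)):
    s=(abs(Q[...,0]-62)<9)&(abs(Q[...,1])<70)&(Q[...,2]>lo)&(Q[...,2]<hi)
    y=Q[s][:,1]; print(nm,len(y),np.percentile(y,[.5,99.5]).round(1),np.percentile(Q[s][:,0],[.5,99.5]).round(1))
E
```

```text
time: 5.25
tool_pos: [613.4, 32.3, 128.6]
tcp_rot: [-179.8, -24.8, 8.6]
ft_force: [0.5, -0.8, -2.1]
finger_gap: 56.9
part 41558 [ 9.6 -1.9 86.2 58.  -0.3] z med 93.5
brk 906 [46.3 64. ] [-32.3  32.2]
tcp in pocket [ 1.4 -2.2 67.6] [-179.9    0.2   -0. ]
deck 4318 [-59.3  58.8] [53.3 70.8]
brk 513 [-32.3  32.2] [53.  64.1]
```

```bash
cat >> chk.py <<'E'
def full(name,hz):
    p,W,Q=check(name,hz)
    for nm,lo,hi in(("deck",-2,2),("brk",10,50)):
        s=(abs(Q[...,0]-62)<9)&(abs(Q[...,1])<70)&(Q[...,2]>lo)&(Q[...,2]<hi)
        if s.sum()>30: print(nm,s.sum(),"y",np.percentile(Q[s][:,1],[.5,99.5]).round(1),"x",np.percentile(Q[s][:,0],[.5,99.5]).round(1))
E
python3 -m jog '[[[0.04,-0.035,0,0,0,0,0.5],[0,0,0,0,0,0,0.5]]]' 40
python3 -c "
from chk import *
full('w4',94);full('w4b',94)"
```

```text
time: 5.55
tool_pos: [616.0, 34.7, 132.0]
tcp_rot: [-179.9, -25.0, 8.7]
ft_force: [0.8, 0.1, -2.2]
finger_gap: 57.3
part 42582 [13.9  4.6 86.7 68.7  0.1] z med 95.4
brk 537 [50.3 64. ] [-32.2  32.2]
tcp in pocket [ 4.9 -0.2 68.8] [-179.9    0.     0. ]
deck 4574 y [-59.1  58.9] x [53.1 70.7]
brk 460 y [-32.3  32.2] x [53.1 64.1]
part 42561 [13.8  0.2 86.8 59.8 -0.1] z med 95.3
brk 540 [50.1 64. ] [-32.3  32.2]
tcp in pocket [ 4.8 -0.2 68.8] [-179.9    0.     0. ]
deck 4471 y [-59.1  58.9] x [53.4 71. ]
brk 459 y [-32.3  32.2] x [53.  64.1]
```

```bash
python3 -m jog '[[[-0.045,0,0,0,0,0,0.5],[0,0,0,0,0,0,0.5],[0,0,0,0,0,0,0.5]]]' 40
python3 -c "
from chk import *
full('w5',94)"
```

```text
time: 6.02
tool_pos: [613.6, 34.2, 130.5]
tcp_rot: [-179.9, -24.9, 8.7]
ft_force: [0.4, 0.7, -1.2]
finger_gap: 57.1
part 42475 [11.   0.2 86.9 59.6  0.4] z med 95.0
brk 781 [47.5 64. ] [-32.2  32.2]
tcp in pocket [ 2.1 -0.3 68.5] [-1.799e+02  1.000e-01 -0.000e+00]
deck 4276 y [-59.   58.9] x [53.1 70.7]
brk 500 y [-32.2  32.2] x [53.  64.1]
```

```bash
python3 -m jog '[[[0,0,0.22,0,0,0,0.5],[0,0,0.22,0,0,0,0.5],[0,0,0.22,0,0,0,0.5],[0,0,0.22,0,0,0,0.5],[0,0,0.2,0,0,0,0.5],[0,0,0,0,0,0,0.5]]]' 40
python3 -c "
from chk import *
full('w6',41)"
```

```text
time: 6.82
tool_pos: [635.6, 37.9, 80.0]
tcp_rot: [-179.9, -24.8, 8.7]
ft_force: [-0.1, 0.4, -2.3]
finger_gap: 57.4
part 41942 [ 9.8  0.4 87.  84.8 -0.3] z med 39.8
brk 5769 [-41.   64.1] [-37.1  37.4]
tcp in pocket [ 1.5 -0.1 13.9] [-1.799e+02  1.000e-01 -0.000e+00]
deck 8012 y [-58.5  58. ] x [53.1 71. ]
brk 1985 y [-32.4  32.2] x [53.  64.1]
```

```bash
python3 -m jog '[[[0.01,0,0.08,0,0,0,0.5],[0,0,0.06,0,0,0,0.5],[0,0,0.03,0,0,0,0.5],[0,0,0.02,0,0,0,0.5],[0,0,0,0,0,0,0.5]]]' 40; python3 -c "
from chk import *
full('w7',31)"
```

```text
time: 7.5
tool_pos: [640.5, 38.5, 73.1]
tcp_rot: [-179.9, -24.9, 8.7]
ft_force: [0.7, 0.0, -1.8]
finger_gap: 57.3
part 42219 [11.4  0.4 86.9 85.  -0.3] z med 31.5
brk 7260 [-38.9  64.1] [-35.4  35.4]
tcp in pocket [ 2.6 -0.2  5. ] [-1.799e+02  1.000e-01 -0.000e+00]
deck 9160 y [-58.5  58.3] x [54. 71.]
brk 3886 y [-32.4  32.2] x [53.  64.1]
```

```bash
python3 -m jog '[[[0,0,0.02,0,0,0,0.5],[0,0,0,0,0,0,0.5]]]' 40;python3 -m jog '[[[0,0,0.015,0,0,0,0.5],[0,0,0,0,0,0,0.5]]]' 40
```

```text
time: 7.8
tool_pos: [640.9, 38.5, 72.1]
tcp_rot: [-179.9, -24.9, 8.7]
ft_force: [-0.6, -0.5, -2.5]
finger_gap: 56.8
time: 8.05
tool_pos: [641.3, 38.6, 71.6]
tcp_rot: [-179.9, -24.9, 8.7]
ft_force: [-1.8, -0.6, -0.4]
finger_gap: 57.6
```

```bash
python3 -m jog '[[[0,0,0.015,0,0,0,0.5],[0,0,0,0,0,0,0.5]]]' 40
```

```text
time: 8.3
tool_pos: [641.3, 38.6, 71.5]
tcp_rot: [-179.9, -24.9, 8.7]
ft_force: [-12.7, -0.8, 10.5]
finger_gap: 57.2
```

Contact at about 15 N. I'm opening the fingers and retreating along the normal.

```bash
python3 -m jog '[[[0,0,0,0,0,0,0.75],[0,0,0,0,0,0,0.85],[0,0,0,0,0,0,1],[0,0,-0.2,0,0,0,1],[0,0,-0.6,0,0,0,1],[0,0,-0.8,0,0,0,1],[0,0,-0.8,0,0,0,1],[0,0,-0.4,0,0,0,1],[0,0,0,0,0,0,1]]]'
python3 - <<'E'
from chk import *
full('w8',30)
p1,R1=[630.5,295,170],down(178)
plan(p1,R1,12); plan(p1,R1,20)
E
```

```text
time: 9.43
tool_pos: [584.3, 29.2, 200.9]
tcp_rot: [-180.0, -25.2, 8.7]
ft_force: [-0.3, -0.1, -0.9]
finger_gap: 85.9
part 13271 [  1.2  -1.1 113.3  60.9  -0.6] z med 29.8
brk 2309 [-60.5  63.3] [-37.1  37.5]
tcp in pocket [  3.6  -0.6 143.3] [-1.799e+02 -1.000e-01 -0.000e+00]
deck 2508 y [-59.2  59.3] x [53.4 70.4]
brk 484 y [-32.1  32.2] x [53. 64.]
12 x [0.6292, 0.0552, 0.2103, 0.0085, -0.0008, -0.0383] mm/row 33.3 deg 14.1
20 x [0.3762, 0.0527, 0.1255, 0.0051, -0.0005, -0.023] mm/row 20.0 deg 8.5
```

View pics/w8.png

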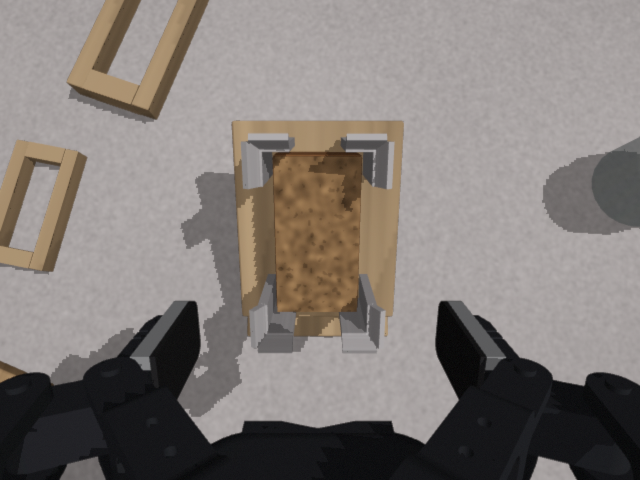

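The block lies flat in the pocket, px (275–362, 152–312), z 29.8 at the top. The frame is next. A yaw of -2° needs little turning and puts j6 at about 117, inside its range.

```bash
python3 - <<'E'
from h import *
plan([630.5,295,150],down(-2),9)
E
```

```text
9 x [0.114, -0.581, 0.1457, -0.0007, -0.0077, 0.0033] mm/row 30.5 deg 3.0
```

```bash
python3 -m jog '[[[0.114,-0.581,0.146,-0.0007,-0.0077,0.0033,1],[0.114,-0.581,0.146,-0.0007,-0.0077,0.0033,1],[0.114,-0.581,0.146,-0.0007,-0.0077,0.0033,1],[0.114,-0.581,0.146,-0.0007,-0.0077,0.0033,1],[0.114,-0.581,0.146,-0.0007,-0.0077,0.0033,1],[0.114,-0.581,0.146,-0.0007,-0.0077,0.0033,1],[0.114,-0.581,0.146,-0.0007,-0.0077,0.0033,1],[0.114,-0.581,0.146,-0.0007,-0.0077,0.0033,1],[0.114,-0.581,0.146,-0.0007,-0.0077,0.0033,1],[0,0,0,0,0,0,1],[0,0,0,0,0,0,1]]]'
python3 - <<'E'
from h import *
p,W=wr("w9");hsv=cv2.cvtColor(p,cv2.COLOR_RGB2HSV);c=np.array([630.5,295])
m=(np.hypot(W[...,0]-c[0],W[...,1]-c[1])<75)&(W[...,2]>9)&(W[...,2]<20)&(hsv[...,1]>60)
q=W[m];r=rect(q);print(len(q),r,np.median(q[:,2]))
x,Rt=pose();print(x,Rt.as_euler("xyz",degrees=True),telemetry.sense()["joint_pos"].round(1))
plan([r[0],r[1],0],down(r[4]),4)
E
```

```text
time: 10.85
tool_pos: [629.6, 294.6, 147.2]
tcp_rot: [-179.9, 0.2, -2.1]
ft_force: [-0.1, -0.6, -0.8]
finger_gap: 85.4
7200 [631.2 295.  109.9  57.8  -2.5] 15.30164784184916
[629.81616312 294.38369458 148.23331666] [-1.79857305e+02  1.35118771e-01 -2.11236982e+00] [ 20.7  24.8  73.4   0.2  81.8 112.8]
4 x [0.0079, -0.0022, 0.7412, -0.0001, 0.0001, 0.0003] mm/row 37.1 deg 0.1
```

View pics/w9.png

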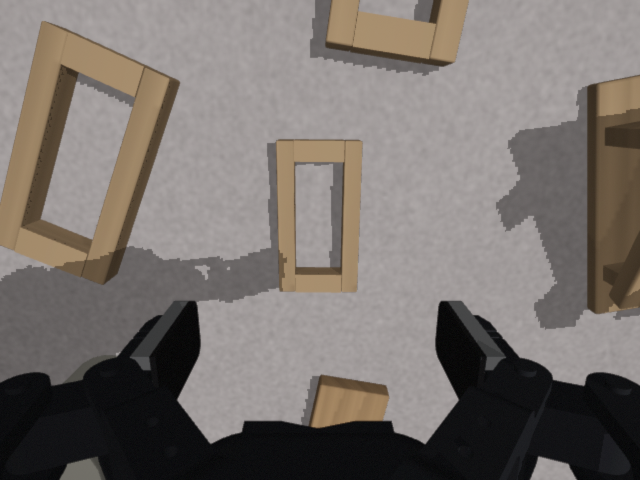

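The frame measures 109.9 × 57.8 at (631.2, 295.0), yaw -2.5°, px (320,216), the smallest of the three. Now I'm descending and gripping.

```bash
python3 -m jog '[[[0.03,0,0.7,0,0,0.001,1],[0,0,0.7,0,0,0,1],[0,0,0.7,0,0,0,1],[0,0,0.6,0,0,0,1],[0,0,0.25,0,0,0,1],[0,0,0,0,0,0,1],[0,0,0,0,0,0,0.5],[0,0,0,0,0,0,0.5],[0,0,0,0,0,0,0.5],[0,0,0,0,0,0,0.5]]]' 30
```

```text
time: 12.15
tool_pos: [632.9, 296.1, 3.9]
tcp_rot: [-179.7, -0.1, -2.5]
ft_force: [-1.2, -0.5, 7.5]
finger_gap: 57.0
```

```bash
python3 -m jog '[[[0,0,-0.4,0,0,0,0.5],[0,0,-0.9,0,0,0,0.5],[0,0,-0.9,0,0,0,0.5],[0,0,-0.8,0,0,0,0.5]]]' 30
python3 - <<'E'
from h import *
RT,M=pocketR();P=np.array([640.3,38.6,67.5])
plan(P+M.apply([1.7,0,105]),RT,9)
E
```

```text
time: 12.65
tool_pos: [632.1, 295.3, 155.2]
tcp_rot: [-179.8, -0.0, -2.5]
ft_force: [0.9, 1.6, -1.1]
finger_gap: 57.2
9 x [-0.0958, 0.5816, -0.0431, 0.0007, 0.0077, -0.0034] mm/row 29.6 deg 3.0
```

```bash
python3 -m jog '[[[-0.096,0.582,-0.043,0.0007,0.0077,-0.0034,0.5],[-0.096,0.582,-0.043,0.0007,0.0077,-0.0034,0.5],[-0.096,0.582,-0.043,0.0007,0.0077,-0.0034,0.5],[-0.096,0.582,-0.043,0.0007,0.0077,-0.0034,0.5],[-0.096,0.582,-0.043,0.0007,0.0077,-0.0034,0.5],[-0.096,0.582,-0.043,0.0007,0.0077,-0.0034,0.5],[-0.096,0.582,-0.043,0.0007,0.0077,-0.0034,0.5],[-0.096,0.582,-0.043,0.0007,0.0077,-0.0034,0.5],[-0.096,0.582,-0.043,0.0007,0.0077,-0.0034,0.5],[0,0,0,0,0,0,0.5],[0,0,0,0,0,0,0.5],[0,0,0,0,0,0,0.5]]]' 30
python3 -c "
from chk import *
full('w10',118)"
```

```text
time: 14.15
tool_pos: [597.8, 32.6, 160.5]
tcp_rot: [-180.0, -25.0, 8.7]
ft_force: [0.4, 0.0, -0.5]
finger_gap: 57.0
part 21226 [  3.8   6.1 100.2  68.2  -0. ] z med 113.6
brk 1359 [-61.5  63.9] [-32.2  32.1]
tcp in pocket [  0.3   0.6 102.3] [-1.799e+02  1.000e-01  0.000e+00]
deck 3238 y [-59.2  59.2] x [53.5 70.8]
brk 799 y [-32.2  32.1] x [53. 64.]
```

View pics/w10.png

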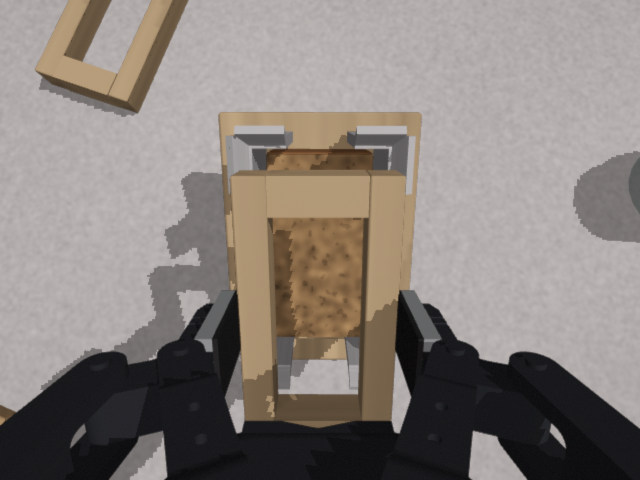

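The frame is held square, px (233–405, 172–425), over the cork. It's about 1 mm off in x and y. I'll correct and lower to about 10 mm above the block.

```bash
cat >> chk.py <<'E'
def part(name,hz):
    p,W=wr(name);_,M=pocketR();P=np.array([640.3,38.6,67.5]);Q=(W-P)@M.as_matrix();hsv=cv2.cvtColor(p,cv2.COLOR_RGB2HSV)
    q=Q[(abs(Q[...,0])<70)&(abs(Q[...,1])<36)&(hsv[...,1]>60)&(abs(Q[...,2]-hz)<5)]
    a=q[(q[:,0]>32)];print("upper end x",np.percentile(a[:,0],[99,99.8]).round(1),"y",np.percentile(a[:,1],[.5,99.5]).round(1),"yL",np.percentile(q[q[:,0]<0][:,1],[.5,99.5]).round(1),"z",np.median(q[:,2]).round(1),"lo x",np.percentile(q[:,0],.5).round(1))
    A=np.c_[q[:,:2],np.ones(len(q))];print("slopes deg",np.degrees(np.linalg.lstsq(A,q[:,2],rcond=None)[0][:2]).round(2))
    x,Rt=pose();print("tcp in pocket",((x-P)@M.as_matrix()).round(1))
E
python3 -m jog '[[[0.024,0.016,0.1,0,0,0,0.5],[0,0,0.25,0,0,0,0.5],[0,0,0.25,0,0,0,0.5],[0,0,0,0,0,0,0.5],[0,0,0,0,0,0,0.5]]]' 30
python3 -c "
from chk import *
part('w11',84)"
```

```text
time: 14.82
tool_pos: [611.0, 33.0, 132.7]
tcp_rot: [-180.0, -24.9, 8.7]
ft_force: [0.2, 0.2, -0.8]
finger_gap: 57.4
upper end x [53.8 53.8] y [-29.2  28. ] yL [-29.2  28. ] z 82.8 lo x -43.4
slopes deg [ 0.01 -0.18]
tcp in pocket [ 0.9 -1.2 72.1]
```

```bash
python3 -m jog '[[[0.02,-0.01,0,0,0,0,0.5],[0,0,0.2,0,0,0,0.5],[0,0,0.2,0,0,0,0.5],[0,0,0.2,0,0,0,0.5],[0,0,0,0,0,0,0.5],[0,0,0,0,0,0,0.5]]]' 30
python3 -c "
from chk import *
part('w12',52)"
```

```text
time: 15.62
tool_pos: [624.4, 35.6, 106.1]
tcp_rot: [-180.0, -24.9, 8.7]
ft_force: [-0.3, -1.3, -0.7]
finger_gap: 57.2
upper end x [54.9 55. ] y [-28.7  28.5] yL [-28.7  28.6] z 53.0 lo x -42.3
slopes deg [ 0.23 -0.2 ]
tcp in pocket [ 1.9 -0.6 42.1]
```

Aligned, with 7 mm left to go.

```bash
python3 -m jog '[[[0,0,0.06,0,0,0,0.5],[0,0,0.04,0,0,0,0.5],[0,0,0.02,0,0,0,0.5],[0,0,0,0,0,0,0.5],[0,0,0,0,0,0,0.5]]]' 30
python3 -m jog '[[[0,0,0.015,0,0,0,0.5],[0,0,0,0,0,0,0.5]]]' 30
python3 -c "
from chk import *
part('w13',47)"
```

```text
time: 16.3
tool_pos: [626.9, 35.9, 101.0]
tcp_rot: [-180.0, -24.9, 8.7]
ft_force: [-0.7, -0.1, -1.1]
finger_gap: 57.2
time: 16.55
tool_pos: [627.2, 36.0, 100.2]
tcp_rot: [-180.0, -24.9, 8.7]
ft_force: [-0.9, 0.5, -1.7]
finger_gap: 57.1
upper end x [55.  55.1] y [-28.7  28.5] yL [-28.7  28.6] z 46.4 lo x -42.2
slopes deg [ 0.07 -0.2 ]
tcp in pocket [ 1.7 -0.6 35.3]
```

```bash
python3 -m jog '[[[0,0,0.015,0,0,0,0.5],[0,0,0,0,0,0,0.5]]]' 30
python3 -m jog '[[[0,0,0.012,0,0,0,0.5],[0,0,0,0,0,0,0.5]]]' 30
```

```text
time: 16.85
tool_pos: [627.6, 36.0, 99.6]
tcp_rot: [-180.0, -24.9, 8.7]
ft_force: [-1.6, 0.4, 0.6]
finger_gap: 56.9
time: 17.1
tool_pos: [627.6, 36.1, 99.5]
tcp_rot: [-180.0, -24.9, 8.7]
ft_force: [-9.6, 0.3, 8.0]
finger_gap: 57.3
```

```bash
python3 -m jog '[[[0,0,0,0,0,0,0.75],[0,0,0,0,0,0,0.85],[0,0,0,0,0,0,1],[0,0,-0.2,0,0,0,1],[0,0,-0.6,0,0,0,1],[0,0,-0.8,0,0,0,1],[0,0,-0.6,0,0,0,1],[0,0,0,0,0,0,1]]]'
python3 - <<'E'
from chk import *
part('w14',46)
z=np.load("pics/scene0.npz");W=cloud(z["d"],camera_params("scene"))
m=(np.hypot(W[...,0]-438,W[...,1]-283)<75)&(W[...,2]>12)&(W[...,2]<20);print("board scene",rect(W[m]))
z=np.load("pics/side0.npz");W=cloud(z["d"],camera_params("side"))
m=(np.hypot(W[...,0]-438,W[...,1]-283)<75)&(W[...,2]>12)&(W[...,2]<20);print("board side",rect(W[m]))
for y in(-15,0,15):plan([437,284,165],down(y),11)
E
```

```text
time: 18.1
tool_pos: [583.3, 28.7, 203.0]
tcp_rot: [179.9, -25.3, 8.7]
ft_force: [0.2, -0.8, 0.6]
finger_gap: 85.2
upper end x [54.6 54.8] y [-28.7  28.5] yL [-28.7  28.7] z 45.7 lo x -54.7
slopes deg [0.04 0.  ]
tcp in pocket [  3.3  -0.9 145.4]
board scene [436.  282.6 113.3  62.3 -12.9]
board side [437.3 277.7 110.4  63.3 -12. ]
11 x [-0.2948, -0.4551, 0.0025, -0.0013, -0.0063, 0.0059] mm/row 27.1 deg 3.1
11 x [-0.2373, -0.4839, 0.0121, -0.0005, -0.0063, 0.0022] mm/row 27.0 deg 2.4
11 x [-0.1782, -0.5083, 0.0217, 0.0004, -0.0063, -0.0016] mm/row 27.0 deg 2.4
```

View pics/w14.png

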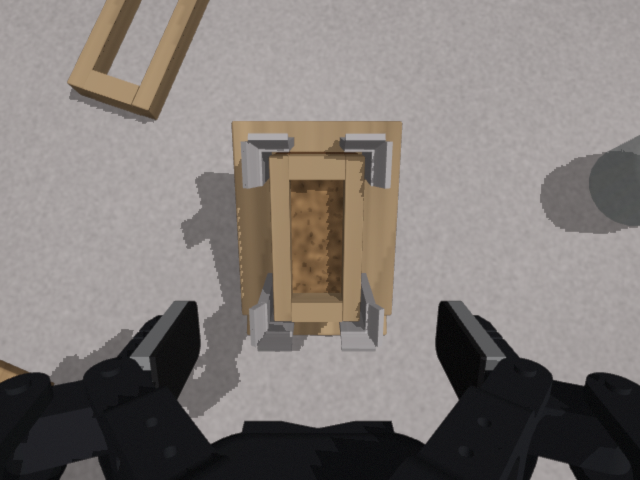

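The frame lies flat, top z 45.7 with slopes near 0, and is centred to about 0.1 mm, px (270–365, 152–322). Next is the board near (437,281), yaw about -12.5°.

```bash
python3 -m jog '[[[-0.286,-0.459,0.003,-0.0012,-0.0063,0.0053,1],[-0.286,-0.459,0.003,-0.0012,-0.0063,0.0053,1],[-0.286,-0.459,0.003,-0.0012,-0.0063,0.0053,1],[-0.286,-0.459,0.003,-0.0012,-0.0063,0.0053,1],[-0.286,-0.459,0.003,-0.0012,-0.0063,0.0053,1],[-0.286,-0.459,0.003,-0.0012,-0.0063,0.0053,1],[-0.286,-0.459,0.003,-0.0012,-0.0063,0.0053,1],[-0.286,-0.459,0.003,-0.0012,-0.0063,0.0053,1],[-0.286,-0.459,0.003,-0.0012,-0.0063,0.0053,1],[-0.286,-0.459,0.003,-0.0012,-0.0063,0.0053,1],[-0.286,-0.459,0.003,-0.0012,-0.0063,0.0053,1],[0,0,0,0,0,0,1]]]'
python3 - <<'E'
from h import *
p,W=wr("w15");hsv=cv2.cvtColor(p,cv2.COLOR_RGB2HSV);c=np.array([437,282])
for lo,hi in((10,20),(22,30)):
    m=(np.hypot(W[...,0]-c[0],W[...,1]-c[1])<75)&(W[...,2]>lo)&(W[...,2]<hi)&(hsv[...,1]>50)
    q=W[m];r=rect(q);print(len(q),r,np.median(q[:,2]))
    if lo==10: r0=r
x,Rt=pose();print(x,Rt.as_euler("xyz",degrees=True),telemetry.sense()["joint_pos"].round(1))
plan([r0[0],r0[1],40],down(r0[4]),4)
E
```

```text
time: 19.65
tool_pos: [435.0, 284.5, 162.1]
tcp_rot: [179.8, 0.4, -12.6]
ft_force: [0.6, 0.1, 0.5]
finger_gap: 85.3
8652 [435.2 282.9 110.   58.  -13. ] 15.33965020504911
2517 [435.4 282.7  41.   40.7  41.7] 25.30475273133692
[435.35572688 283.67077702 162.30647201] [179.75956977   0.37435035 -12.55489208] [ 2.740e+01 -2.100e+00  1.024e+02  1.000e-01  8.010e+01  1.299e+02]
4 x [0.0026, 0.0023, 0.6115, 0.0002, 0.0003, 0.0003] mm/row 30.6 deg 0.2
```

View pics/w15.png

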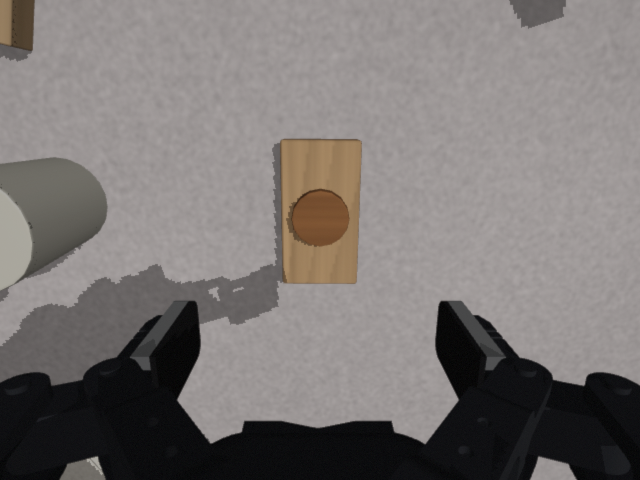

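The board measures 110 × 58 at (435.2, 282.9), yaw -13°, disc centred at px (320,217). It's descending 162 mm.

```bash
python3 -m jog '[[[0.01,0.01,0.6,0.0004,0.0008,0.001,1],[0,0,0.7,0,0,0,1],[0,0,0.7,0,0,0,1],[0,0,0.7,0,0,0,1],[0,0,0.4,0,0,0,1],[0,0,0.12,0,0,0,1],[0,0,0,0,0,0,1],[0,0,0,0,0,0,0.5],[0,0,0,0,0,0,0.5],[0,0,0,0,0,0,0.5],[0,0,0,0,0,0,0.5]]]' 30
```

```text
time: 21.08
tool_pos: [437.2, 283.4, 4.4]
tcp_rot: [-179.9, -0.1, -13.0]
ft_force: [-1.2, -1.5, 6.2]
finger_gap: 57.2
```

```bash
python3 -m jog '[[[0,0,-0.4,0,0,0,0.5],[0,0,-0.9,0,0,0,0.5],[0,0,-0.9,0,0,0,0.5],[0,0,-0.9,0,0,0,0.5],[0,0,-0.3,0,0,0,0.5]]]' 30
python3 - <<'E'
from h import *
RT,M=pocketR();P=np.array([640.3,38.6,67.5])
plan(P+M.apply([2.4,0,108]),RT,11)
E
```

```text
time: 21.7
tool_pos: [437.8, 283.9, 176.7]
tcp_rot: [-179.8, -0.3, -13.0]
ft_force: [0.4, 1.1, -1.7]
finger_gap: 57.2
11 x [0.3102, 0.4445, 0.0752, 0.0012, 0.0062, -0.0054] mm/row 27.4 deg 3.0
```

```bash
python3 -m jog '[[[0.31,0.4445,0.075,0.0012,0.0062,-0.0054,0.5],[0.31,0.4445,0.075,0.0012,0.0062,-0.0054,0.5],[0.31,0.4445,0.075,0.0012,0.0062,-0.0054,0.5],[0.31,0.4445,0.075,0.0012,0.0062,-0.0054,0.5],[0.31,0.4445,0.075,0.0012,0.0062,-0.0054,0.5],[0.31,0.4445,0.075,0.0012,0.0062,-0.0054,0.5],[0.31,0.4445,0.075,0.0012,0.0062,-0.0054,0.5],[0.31,0.4445,0.075,0.0012,0.0062,-0.0054,0.5],[0.31,0.4445,0.075,0.0012,0.0062,-0.0054,0.5],[0.31,0.4445,0.075,0.0012,0.0062,-0.0054,0.5],[0.31,0.4445,0.075,0.0012,0.0062,-0.0054,0.5],[0,0,0,0,0,0,0.5]]]' 30
python3 -m jog '[[[0,0,0,0,0,0,0.5]]]' 30 >/dev/null; python3 -c "
from chk import *
part('w16',119)"
```

```text
time: 23.2
tool_pos: [594.9, 29.6, 160.9]
tcp_rot: [-179.9, -24.8, 8.5]
ft_force: [-0.4, 0.1, -1.0]
finger_gap: 57.1
upper end x [50.3 50.7] y [-27.9  28.3] yL [-28.2  28.7] z 115.2 lo x -46.5
slopes deg [-0.38  0.05]
tcp in pocket [ -2.1   0.  104.8]
```

```bash
python3 -m jog '[[[0.08,0,0.1,0,0,0,0.5],[0,0,0.2,0,0,0,0.5],[0,0,0.2,0,0,0,0.5],[0,0,0.14,0,0,0,0.5],[0,0,0,0,0,0,0.5],[0,0,0,0,0,0,0.5]]]' 30
python3 -c "
from chk import *
part('w17',83)"
```

```text
time: 24.12
tool_pos: [612.4, 33.6, 135.3]
tcp_rot: [-180.0, -24.9, 8.7]
ft_force: [-0.5, 0.5, -1.7]
finger_gap: 57.2
upper end x [56.2 56.3] y [-28.7  28.1] yL [-28.8  28.3] z 84.1 lo x -41.1
slopes deg [-0.38  0.08]
tcp in pocket [ 3.2 -0.8 73.6]
```

```bash
python3 -m jog '[[[-0.026,0,0,0,0.0006,0,0.5],[0,0,0.14,0,0,0,0.5],[0,0,0.14,0,0,0,0.5],[0,0,0.02,0,0,0,0.5],[0,0,0,0,0,0,0.5],[0,0,0,0,0,0,0.5]]]' 30
python3 -c "
from chk import *
part('w18',68)"
```

```text
time: 24.92
tool_pos: [617.6, 34.4, 121.3]
tcp_rot: [-180.0, -25.1, 8.7]
ft_force: [0.1, 0.1, -1.0]
finger_gap: 57.2
upper end x [54.9 55. ] y [-28.5  28.1] yL [-28.7  28.3] z 69.2 lo x -42.2
slopes deg [-0.15  0.08]
tcp in pocket [ 1.9 -0.7 58.6]
```

Aligned, with 7 mm to go.

```bash
python3 -m jog '[[[0,0,0.06,0,0,0,0.5],[0,0,0.04,0,0,0,0.5],[0,0,0.02,0,0,0,0.5],[0,0,0,0,0,0,0.5],[0,0,0,0,0,0,0.5]]]' 30
python3 -m jog '[[[0,0,0.015,0,0,0,0.5],[0,0,0,0,0,0,0.5]]]' 30
python3 -c "
from chk import *
part('w19',62)"
```

```text
time: 25.6
tool_pos: [620.1, 34.8, 115.7]
tcp_rot: [-180.0, -25.1, 8.7]
ft_force: [-0.3, 0.6, -1.6]
finger_gap: 57.1
time: 25.85
tool_pos: [620.3, 34.9, 115.0]
tcp_rot: [-179.9, -25.1, 8.7]
ft_force: [0.4, -0.1, -2.0]
finger_gap: 57.0
upper end x [54.7 54.8] y [-28.6  28.2] yL [-28.7  28.4] z 62.3 lo x -42.5
slopes deg [-0.14  0.07]
tcp in pocket [ 1.7 -0.7 51.6]
```

```bash
python3 -m jog '[[[0,0,0.015,0,0,0,0.5],[0,0,0,0,0,0,0.5]]]' 30
python3 -m jog '[[[0,0,0.012,0,0,0,0.5],[0,0,0,0,0,0,0.5]]]' 30
```

```text
time: 26.15
tool_pos: [620.7, 34.9, 114.5]
tcp_rot: [-180.0, -25.1, 8.7]
ft_force: [-3.1, 0.1, 2.6]
finger_gap: 57.2
time: 26.4
tool_pos: [620.7, 34.9, 114.5]
tcp_rot: [-180.0, -25.1, 8.7]
ft_force: [-10.9, -0.8, 9.6]
finger_gap: 56.8
```

Contact. Next: release, retreat, check.

```bash
python3 -m jog '[[[0,0,0,0,0,0,0.75],[0,0,0,0,0,0,0.85],[0,0,0,0,0,0,1],[0,0,-0.2,0,0,0,1],[0,0,-0.6,0,0,0,1],[0,0,-0.8,0,0,0,1],[0,0,-0.5,0,0,0,1],[0,0,0,0,0,0,1],[0,0,0,0,0,0,1]]]'
python3 -c "
from chk import *
part('w20',62)
p,d=snapshot('side');W=cloud(d,camera_params('side'));cv2.imwrite('pics/side1.png',p[:,:,::-1])"
```

```text
time: 27.52
tool_pos: [576.7, 28.2, 208.2]
tcp_rot: [-179.9, -25.1, 8.7]
ft_force: [0.1, 0.4, -0.7]
finger_gap: 85.6
upper end x [54.4 54.7] y [-28.7  28.5] yL [-28.9  28.5] z 61.7 lo x -54.0
slopes deg [-0.03  0.03]
tcp in pocket [  0.5  -0.6 154.2]
```

View pics/w20.png

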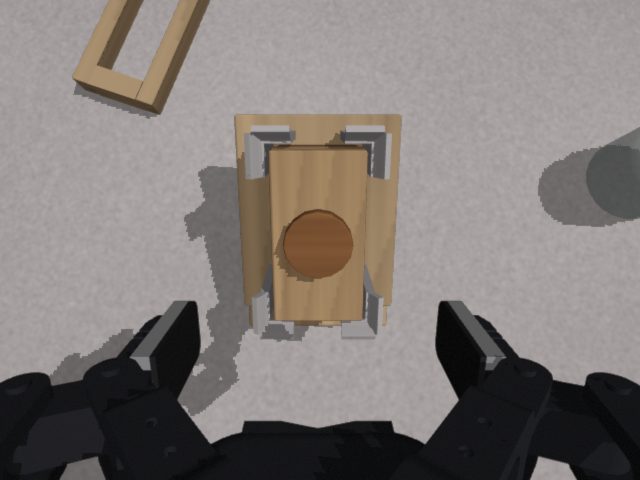

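View pics/side1.png

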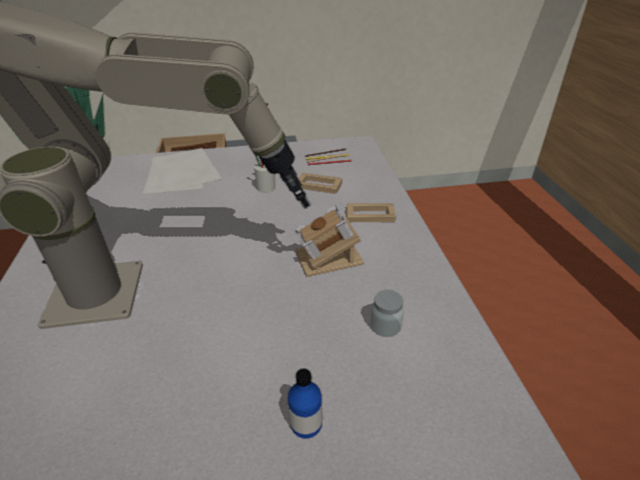

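The board is in place with its disc up, px (271–367, 147–322). Top z is 61.7 against 62 nominal, and the slopes are about 0. The bottle, jar and pot are where they were at the start. Handing in.

```bash
python3 -c "
from bench import job
print(job.hand_in())"
```

```text
the job is handed in; nothing more can be done
None
```

The leaf press is stacked in the cradle pocket: block with cork up, then the smallest frame, then the board with its disc up. I lowered each part along the pocket's normal until light contact (about 12 to 17 N) and then released it. I handed in at about 27.5 s of the 72 s allowed.

- **Stack height and level:** the top faces measured 29.8, 45.7 and 61.7 mm above the pocket floor, against 30, 46 and 62 nominal. The frame and board lay within 0.05° of the pocket floor. I did not measure the block's slope separately, but it looked flat in the picture.
- **Centring:** the board is within about 0.3 mm of the pocket centre in both directions, and all three parts are inside the four brackets. The robot was clear of the stack when I handed in.
- **Other objects:** in the last side view the paint bottle and jar looked unmoved. The pot was partly hidden behind the arm in that view, but the arm did not go near it.
- **Disagreements:** the far scene camera put the pocket about 6 mm off and the side camera about 4 mm off, so I used the close wrist view. My position readings after short moves were also off by 1 to 3 mm until the arm settled, which I corrected before each insertion.

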